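# Close the can bin with its storm board

## Robot

A 6-joint arm with a two-finger parallel gripper is mounted at the origin on the work surface. World frame = base frame: x ahead of the robot, y to its left, z up, the work surface at z = 0. Lengths are in m, angles in rad, forces in N, time in s.
With the tool pointing down it reaches from about 0.325 to 0.775 m from the base axis. Payload 9.3 kg.
Tool frame: the origin (TCP) lies midway between the tips of the shut fingers; the grasp point (between the pads) lies 19 mm behind it; z points along the fingers, y is the direction in which the jaws open and shut (so a half turn about z gives the same grasp; the last joint's range is limited). The gripper opens to 85 mm and grips with 20 to 120 N. Pads are 22 mm wide; open, the fingers measure 114 mm over their backs; the gripper's body (76 mm by 85 mm) begins 54 mm behind the grasp point. The pads swing forward as they close: fully open they stand 13 mm farther back than shut.
Start: joints at [0.995, 0.259, 0.021, 1.334, 0, 1.418], TCP at [0.226, 0.502, 0.231] pointing down, gripper open.
Joint ranges: [-3.04, 3.04], [-0.91, 1.82], [-1.04, 1.36], [-1.92, 1.95], [-1.52, 1.45], [-3.14, 3.14]. Speed limits (rad/s): [2.22, 2.22, 2.79, 3.14, 3.14, 3.14].

## Interface

Orientations are given as a 3x3 rotation matrix whose columns are the frame's x, y, z axes.
In Python, from rig import * gives the robot as it stands.
- The arm moves only by the tool drive_tool, never from a script. Its argument "moves" is a list of rows, each a list of 5 numbers: the shift along the tool's x, y, z in cm, then the turn about the tool's z in rad, then the opening, from -1 (shut) to 1 (fully open). A call has 1 to 12 rows; each row shifts and turns the commanded pose from where the row before left it, along the tool's axes as they then stand; what a row does not reach is not made up. A row lasts 1/8 s, in which the tool goes at most 62.5 mm and 10.7 degrees, less where a joint would pass 70% of its speed; a pose out of reach is approached as far as the arm can. A call is refused whole if a number of a shift passes 6.25 or a number of a turn 0.188, either way. A call with a gripper value outside its range is refused whole. The fingers move at their own pace and stop on an object; "grip_force" is the grip in N (left out, the last holds). Time passes only in rows, so rows that do not move let the fingers close. It gives the time, the measured TCP pose, the force and the opening at its end, in the units of the state.
- get_obs(): the state, without advancing time (a new reading comes with each control period).
- camera(name): name is "side" or "top" or "wrist"; returns the picture (480x640x3 uint8, red, green, blue); there is no depth.
- get_calibration(name): a dict with "fx", "fy", "cx", "cy" (pixels), "extrinsics" (4x4, takes a point from world to camera coordinates). Camera axes: x right, y down, z forward; pixel columns grow to the right and rows downward; lengths in m; the calibration is good to about 2 mm. The wrist camera is an equidistant fisheye: a pixel r from the principal point sees the ray r / f radians off the axis. A picture is of the moment at which its call begins: read the wrist's pose just before it. get_calibration takes no time and is no camera call; for the wrist camera it gives the pose at the moment of the call.
- sign_off(): hands the job in, once; it reports no verdict.
Trained networks look in the newest picture that a camera, given by its name, has taken for a name from the list of things; names that differ only in an ending like _2 or _b are one class to them, and where a whole thing is asked for, a point or a joint stands for the part that bears it (a point fixed in the world has none). Each returns a list of dicts, best first, with "p" (0 to 1); they miss things now and then, are a little off and sometimes report something else, mostly with a low value. They report only what shows in the picture. A call takes as long as a camera call. They do not tell look-alikes from the thing itself.
- recognise(thing, camera): "xyz" ([x, y, z] in m, in the coordinates of the camera as it stood for that picture, good to about 4 mm: the middle of the surface that is visible of it).
- cut_out(thing, camera): "mask" (480x640 bool, what is visible of it).
The state is a dict: "time_s": time; "q": joint angles; "qvel": joint speeds; "tau": joint torques, N m; "tool_pos": TCP position; "tcp_rot": TCP orientation; "contact_force": force on the tool from outside, world axes, zero at the start; "moment": the same for the moment, N m; "finger_gap": finger opening in m.
Only numpy, scipy, OpenCV 4.12 (cv2) and the standard library are available. Lean on these libraries where they do the work, as an engineer would, in place of code of your own. Each camera call takes 0.05 s, during which the arm holds its last target.

## Task

Before we sail, close the open front of the can bin: take the longest of the three boards out of the stand and slide it upright down into the bin's two end channels until it is fully home on the bin floor, lowering it in rather than dropping it. Leave the two shorter boards where they stand.

Things in the scene. Friction and masses are not known exactly. Their poses are not given: they have to be found in the camera images.
- long_board: The longest of three plain plywood boards standing upright on edge in the stand: 200 mm long, 12 mm thick, 110 mm high, about 170 g. Origin: centre of its underside. x axis across its thickness, y along its length, z up. Which groove it stands in varies.
- middle_board: Plywood board, 150 mm long, 12 mm thick, 110 mm high, standing in the stand; to be left there. Origin and axes as for the long board.
- short_board: Plywood board, 110 mm long, 12 mm thick, 110 mm high, standing in the stand; to be left there. Origin and axes as for the long board.
- stand: Fixed dark wooden stand, 190 mm (x) by 215 mm (y), 53 mm high, with three grooves along its y axis, 75 mm apart (at x = -75, 0 and +75 mm), one board in each, within 15 mm of the middle of the groove. Grooves are 15 mm wide, their floor 8 mm above the table, so the board tops are 118 mm above the table. Origin: centre of its underside; z up.
- bin: Fixed grey steel bin with two food cans (66 mm wide, 75 mm high) inside; sides and back 86 mm high, front open at -x. At each end of the front stands a bright metal upright channel; the board's slot runs between them along the bin's y axis. Origin: on the table under the slot's centre; x towards the bin's back, z up. It reaches from x = -30 to +160 mm and is 236 mm wide.
- slot (a point): Slot centre on the bin floor, 6 mm above the table: where the long board's underside centre belongs; axes as the bin's. Slot 16 mm wide (x), channel ends 210 mm apart (y), each lip reaching 20 mm in (170 mm clear between). Straight up to 80 mm above the table, then flared mouths open to about 44 by 238 mm at the top, 110 mm above the table.
Things that resemble listed ones, but are neither listed nor needed, are in the scene too. What is shaped like the short_board but blue or purple is not meant.

How it is judged:
By the outcome, as a careful person would: the job done as asked, in the order asked, and still so for the second after the job is handed in, with the robot touching nothing.
It also fails if it takes over 48 s, if anything falls off the work surface, if the arm or the gripper's body presses on something with over 40 N, if the wrist force passes 120 N, or if a joint passes its speed limit or range.

## Working session

There is one attempt and no reset: what is moved stays moved. The work goes in short steps, Python scripts to look and compute and a tool call to move; the robot and the scene stay as the last step left them, time stands still between calls to the robot, and variables do not carry over. Pictures are saved under pics/ and viewed, and the job is handed in when it is done.

Besides the shell and the picture viewer there is one more tool, called as name([rows], argument=value, ...), one row to a line, values as JSON. drive_tool: Moves the arm, as the interface text tells. Its arguments: {"type":"object","properties":{"moves":{"type":"array"},"grip_force":{"type":"number"}},"required":["moves"]}

```bash
ls; mkdir -p pics; python3 - <<'E'
from rig import *
import cv2,numpy as np
o=get_obs();print({k:np.round(v,3).tolist() for k,v in o.items()})
for n in ["side","top","wrist"]:
    im=camera(n);cv2.imwrite(f"pics/{n}0.png",im[:,:,::-1]);c=get_calibration(n);print(n,c)
E
```

```text
pics
{'time_s': 0.0, 'q': [0.995, 0.259, 0.021, 1.334, -0.0, 1.418], 'qvel': [0.001, -0.001, -0.002, -0.0, 0.001, -0.001], 'tau': [-0.0, -55.564, 34.453, 0.014, -0.0, 0.0], 'tool_pos': [0.225, 0.501, 0.231], 'tcp_rot': [[-0.912, 0.41, -0.001], [0.41, 0.912, -0.001], [0.0, -0.001, -1.0]], 'contact_force': [0.407, -0.058, -0.279], 'moment': [0.036, 0.044, 0.01], 'finger_gap': 0.085}
side {'fx': 437.6544568418257, 'fy': 437.6544568418257, 'cx': 317.8704966870541, 'cy': 249.79752282860622, 'extrinsics': array([[ 0.9554459 , -0.29512088, -0.00517699, -0.48636187],
       [-0.21023337, -0.66810435, -0.71374961,  0.19758515],
       [ 0.20718365,  0.68303751, -0.70038182,  0.75499899],
       [ 0.        ,  0.        ,  0.        ,  1.        ]])}
top {'fx': 468.6418045125699, 'fy': 468.6418045125699, 'cx': 317.8792910687541, 'cy': 238.11589423132864, 'extrinsics': array([[-0.02703944, -0.99962248,  0.00487552,  0.11593604],
       [-0.99688668,  0.02660342, -0.07422395,  0.54925263],
       [ 0.07406623, -0.00686732, -0.99722968,  1.09883101],
       [ 0.        ,  0.        ,  0.        ,  1.        ]])}
wrist {'fx': 371.64829954431775, 'fy': 371.64829954431775, 'cx': 320.404050318119, 'cy': 243.79343505255312, 'extrinsics': array([[ 4.12166087e-01,  9.11108209e-01, -9.73549705e-04,
        -5.49743758e-01],
       [ 8.78942110e-01, -3.97332951e-01,  2.63794034e-01,
        -3.37918958e-02],
       [ 2.39958087e-01, -1.09582649e-01, -9.64578540e-01,
         3.79063205e-01],
       [ 0.00000000e+00,  0.00000000e+00,  0.00000000e+00,
         1.00000000e+00]])}
```

View pics/side0.png

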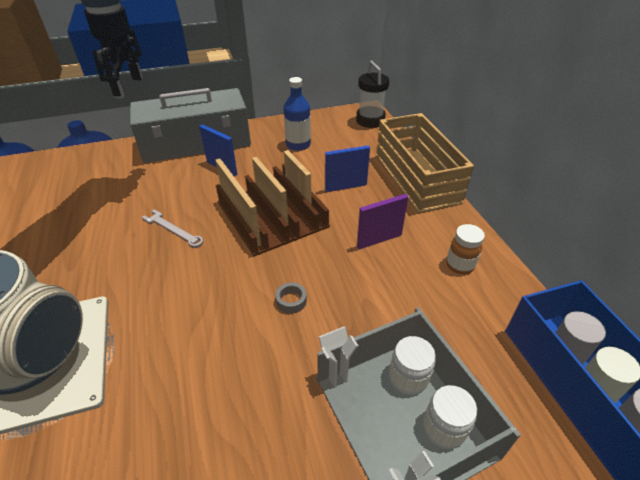

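View pics/top0.png

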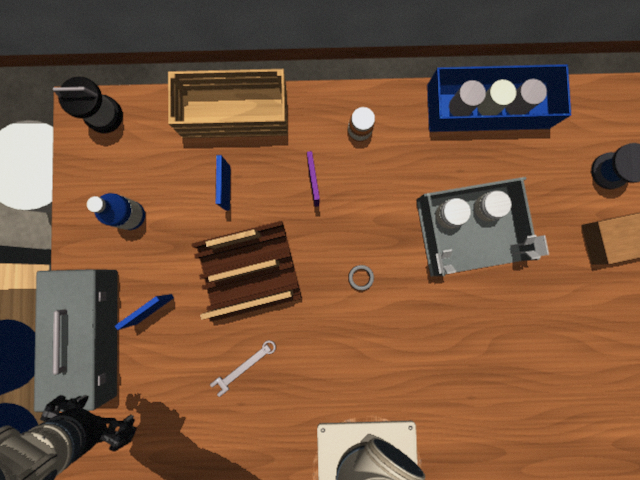

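View pics/wrist0.png

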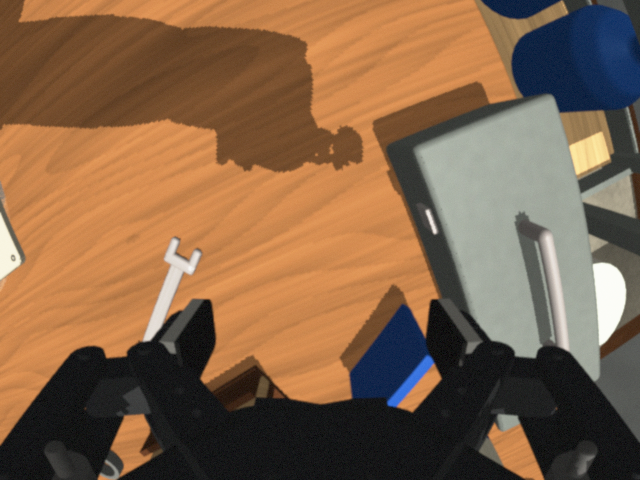

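The top view shows the stand's boards, with the longest in the groove nearest the robot at about (202,316)-(292,294). The bin's channels are at about (445,262) and (537,247). Now I'll run the detectors and look at zoomed crops.

```bash
cat > h.py <<'E'
from rig import *
import cv2,numpy as np
def ray(c,u,v,fish=False):
    x=(u-c['cx'])/c['fx'];y=(v-c['cy'])/c['fy']
    if fish:
        r=np.hypot(x,y); s=np.sin(r)/max(r,1e-9); d=np.array([x*s,y*s,np.cos(r)])
    else: d=np.array([x,y,1.])
    E=c['extrinsics'];R=E[:3,:3];return -R.T@E[:3,3],R.T@d
def atz(c,u,v,z,fish=False):
    o,d=ray(c,u,v,fish);return o+d*(z-o[2])/d[2]
def proj(c,p,fish=False):
    E=c['extrinsics'];q=E[:3,:3]@np.asarray(p)+E[:3,3]
    if fish:
        r=np.arctan2(np.hypot(q[0],q[1]),q[2]);k=r/max(np.hypot(q[0],q[1]),1e-9);return np.array([c['cx']+c['fx']*k*q[0],c['cy']+c['fy']*k*q[1]])
    return np.array([c['cx']+c['fx']*q[0]/q[2],c['cy']+c['fy']*q[1]/q[2]])
def toworld(c,p):
    E=c['extrinsics'];return E[:3,:3].T@(np.asarray(p)-E[:3,3])
E
python3 - <<'E'
from h import *
for n in ["top","side"]:
    im=camera(n);c=get_calibration(n)
    for t in ["long_board","middle_board","short_board","bin","stand"]:
        for d in recognise(t,n)[:3]: print(n,t,round(d['p'],2),np.round(toworld(c,d['xyz']),3))
    if n=="top":
        for t in ["long_board","bin","stand"]:
            for i,d in enumerate(cut_out(t,n)[:2]):
                m=d['mask'].astype(np.uint8);ys,xs=np.nonzero(m);r=cv2.minAreaRect(np.c_[xs,ys].astype(np.float32))
                print(t,round(d['p'],2),m.sum(),r); 
                b=cv2.boxPoints(r)
                for z in ([0.118] if t=="long_board" else [0.05]): print([np.round(atz(c,u,v,z),3).tolist() for u,v in b])
        a=cv2.resize(im[215:330,185:305],None,fx=5,fy=5,interpolation=cv2.INTER_CUBIC);cv2.imwrite("pics/t_stand.png",a[:,:,::-1])
        a=cv2.resize(im[170:285,410:555],None,fx=5,fy=5,interpolation=cv2.INTER_CUBIC);cv2.imwrite("pics/t_bin.png",a[:,:,::-1])
print(get_obs()['time_s'])
E
```

```text
top middle_board 0.7 [0.479 0.27  0.117]
top short_board 0.79 [0.553 0.291 0.119]
top short_board 0.67 [0.679 0.11  0.112]
top short_board 0.59 [0.681 0.31  0.086]
top bin 0.76 [ 0.548 -0.284  0.007]
top stand 0.56 [0.483 0.264 0.007]
long_board 0.91 712 ((246.05885314941406, 304.7353210449219), (8.731281280517578, 95.31649017333984), 75.96376037597656)
[[0.392, 0.362, 0.118], [0.436, 0.162, 0.118], [0.418, 0.158, 0.118], [0.374, 0.358, 0.118]]
long_board 0.34 5812 ((245.8529815673828, 270.9117431640625), (80.76435852050781, 94.83142852783203), 75.96376037597656)
[[0.541, 0.38, 0.118], [0.586, 0.179, 0.118], [0.415, 0.14, 0.118], [0.371, 0.339, 0.118]]
bin 0.67 7572 ((481.4217529296875, 226.0646209716797), (84.34449768066406, 120.97080993652344), 79.80850219726562)
[[0.645, -0.127, 0.05], [0.688, -0.41, 0.05], [0.492, -0.433, 0.05], [0.45, -0.154, 0.05]]
bin 0.64 5483 ((246.82354736328125, 270.7941589355469), (80.5218276977539, 93.37621307373047), 75.96376037597656)
[[0.546, 0.394, 0.05], [0.593, 0.183, 0.05], [0.412, 0.142, 0.05], [0.366, 0.351, 0.05]]
stand 0.58 5892 ((246.1470947265625, 271.0882263183594), (81.73450469970703, 94.34635925292969), 75.96376037597656)
[[0.547, 0.397, 0.05], [0.594, 0.184, 0.05], [0.41, 0.142, 0.05], [0.364, 0.353, 0.05]]
side long_board 0.89 [0.406 0.231 0.099]
side middle_board 0.86 [0.477 0.252 0.091]
side short_board 0.94 [0.548 0.279 0.098]
side short_board 0.75 [0.679 0.106 0.067]
side short_board 0.71 [0.391 0.492 0.068]
side bin 0.64 [ 0.551 -0.259  0.008]
side stand 0.67 [0.474 0.215 0.031]
0.9
```

View pics/t_stand.png

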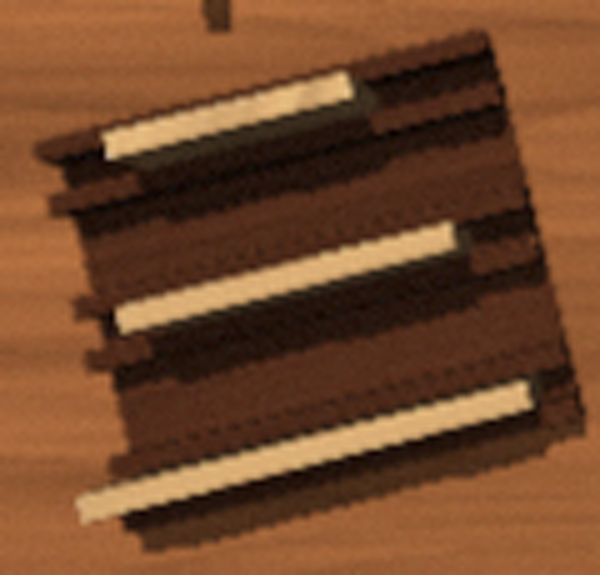

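View pics/t_bin.png

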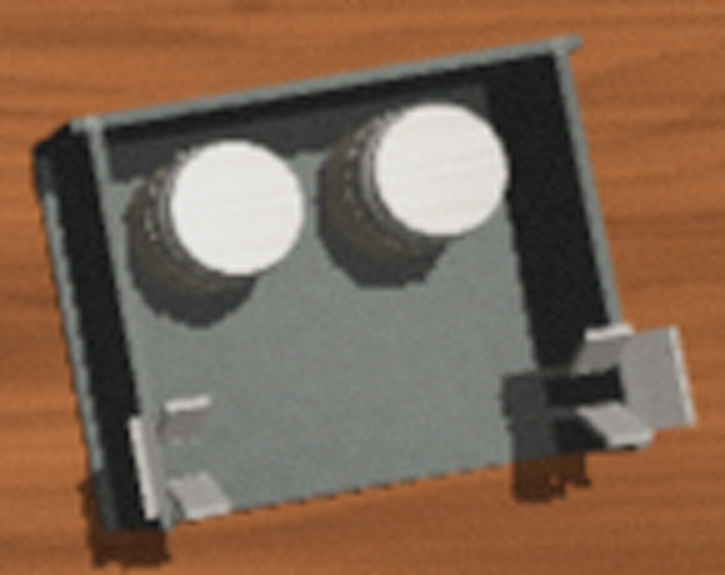

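```bash
cat >> h.py <<'E'
def up(x,y,x0,y0,s=5): return (x+.5)/s-.5+x0,(y+.5)/s-.5+y0
E
python3 - <<'E'
from h import *
c=get_calibration("top")
def A(x,y,x0,y0,z): return atz(c,*up(x,y,x0,y0),z)
L=A(80,508,185,215,.118);R=A(534,395,185,215,.118)
print("board ends",L,R,"len",np.linalg.norm(L-R),"mid",(L+R)/2,"thick dir deg",np.degrees(np.arctan2(*( (L-R)[[0,1]]*[-1,1])))) 
L=A(141,468,410,170,.110);R=A(685,376,410,170,.110)
print("mouth",L,R,"len",np.linalg.norm(L-R),"mid",(L+R)/2,np.degrees(np.arctan2(*( (L-R)[[0,1]]*[-1,1]))))
# bin back wall top outer corners z=.086
L=A(80,122,410,170,.086);R=A(578,40,410,170,.086)
print("back",L,R,np.linalg.norm(L-R),(L+R)/2,np.degrees(np.arctan2(*( (L-R)[[0,1]]*[-1,1]))))
E
```

```text
board ends [0.38341997 0.35830848 0.118     ] [0.42636721 0.1622028  0.118     ] len 0.20075333977956608 mid [0.40489359 0.26025564 0.118     ] thick dir deg 12.352781625355044
mouth [ 0.48343884 -0.15921183  0.11      ] [ 0.51735158 -0.40045901  0.11      ] len 0.2436191232692631 mid [ 0.50039521 -0.27983542  0.11      ] 8.00178437244322
back [ 0.6409349  -0.14503187  0.086     ] [ 0.67261409 -0.37331358  0.086     ] 0.2304693294368324 [ 0.65677449 -0.25917272  0.086     ] 7.900610647131851
```

drive_tool([
  [0,0,0,0.155,0.2],
  [0,0,0,0.155,0.2],
  [0,0,0,0.156,0.2],
  [0,0,0,0.156,0.2],
  [0,0,0,0.156,0.2],
  [0,0,0,0.155,0.2],
  [-4.5,2.0,0,0,0.2],
  [-4.6,2.1,0,0,0.2],
  [-4.6,2.1,0,0,0.2],
  [-4.6,2.1,0,0,0.2],
  [-4.6,2.1,0,0,0.2],
  [-4.5,2.0,0,0,0.2],
], grip_force=60)

```text
time_s: 2.4
tool_pos: [0.4062, 0.2589, 0.2315]
tcp_rot: [[-0.213, 0.977, 0.001], [0.977, 0.213, 0.0], [0.0, 0.001, -1.0]]
contact_force: [-0.1, -0.0, -0.5]
finger_gap: 0.0512
```

```bash
cat > w.py <<'E'
from h import *
import sys
o=get_obs();c=get_calibration("wrist");im=camera("wrist")
cv2.imwrite(f"pics/{sys.argv[1]}.png",im[:,:,::-1]);np.save(f"pics/{sys.argv[1]}.npy",c['extrinsics'])
print({k:np.round(o[k],4).tolist() for k in ['time_s','q','tool_pos','tcp_rot','contact_force','finger_gap']})
y=o['tcp_rot'][:2,1] if hasattr(o['tcp_rot'],'shape') else np.array(o['tcp_rot'])[:2,1]
print("y deg",np.degrees(np.arctan2(y[1],y[0])))
E
python3 w.py w1
```

```text
{'time_s': 2.4, 'q': [0.393, 0.1415, -0.1298, 1.299, 0.0, 1.7489], 'tool_pos': [0.4062, 0.2589, 0.2315], 'tcp_rot': [[-0.2133, 0.977, 0.0005], [0.977, 0.2133, 0.0003], [0.0001, 0.0006, -1.0]], 'contact_force': [-0.0642, -0.0421, -0.4535], 'finger_gap': 0.0512}
y deg 12.315283999520016
```

View pics/w1.png

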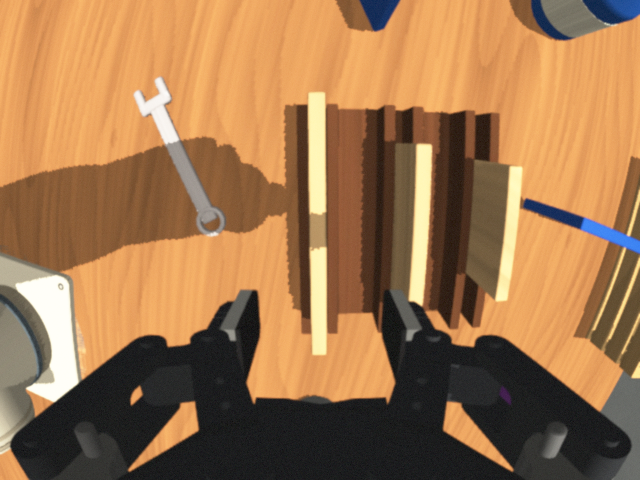

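The wrist picture shows the long board running vertically from (317,93) to (319,355), midway between the fingers (about 320). I'll check its position.

```bash
python3 - <<'E'
from h import *
c=get_calibration("wrist");c['extrinsics']=np.load("pics/w1.npy")
L=atz(c,316.7,93.5,.118,True);R=atz(c,319,354,.118,True)
print(L,R,np.linalg.norm(L-R),(L+R)/2,np.degrees(np.arctan2(*( (L-R)[[0,1]]*[-1,1]))))
E
```

```text
[0.38254411 0.35836617 0.118     ] [0.42567342 0.16542235 0.118     ] 0.1977054798576917 [0.40410876 0.26189426 0.118     ] 12.600355116821945
```

drive_tool([
  [0.2,-0.1,3.5,-0.002,0.2],
  [0,0,5.0,0,0.2],
  [0,0,4.0,0,0.2],
  [0,0,2.5,0,0.2],
  [0,0,1.1,0,0.2],
  [0,0,0,0,0.2],
])

```text
time_s: 3.2
tool_pos: [0.4038, 0.2621, 0.0702]
tcp_rot: [[-0.215, 0.977, -0.001], [0.977, 0.215, -0.0], [-0.0, -0.001, -1.0]]
contact_force: [-0.4, 0.3, 0.1]
finger_gap: 0.0511
```

```bash
python3 w.py w2
```

```text
{'time_s': 3.2, 'q': [0.4011, 0.2517, -0.4265, 0.8932, 0.0, 1.7549], 'tool_pos': [0.4038, 0.2621, 0.0702], 'tcp_rot': [[-0.2153, 0.9765, -0.0005], [0.9765, 0.2153, -0.0002], [-0.0001, -0.0006, -1.0]], 'contact_force': [-0.3868, 0.2678, 0.0823], 'finger_gap': 0.0511}
y deg 12.43275149388606
```

View pics/w2.png

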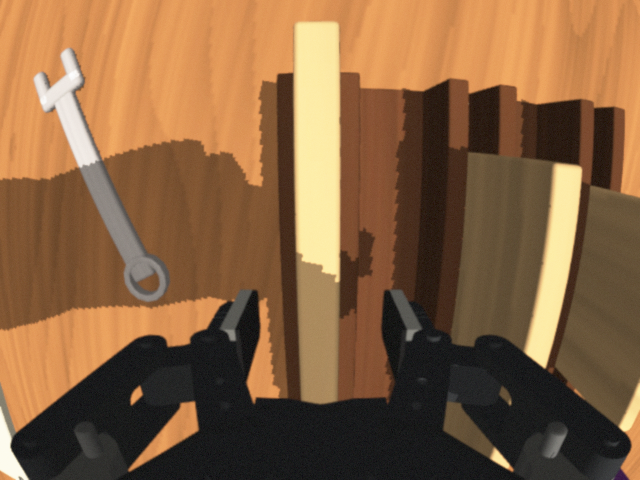

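The board sits centred between the fingers, at columns 295-340 near (318,300). I'll close the gripper.

drive_tool([
  [0,0,0,0,-1],
  [0,0,0,0,-1],
  [0,0,0,0,-1],
  [0,0,0,0,-1],
  [0,0,0,0,-1],
  [0,0,0,0,-1],
], grip_force=60)

```text
time_s: 4.0
tool_pos: [0.4044, 0.2623, 0.0711]
tcp_rot: [[-0.215, 0.977, 0.001], [0.977, 0.215, 0.001], [0.0, 0.002, -1.0]]
contact_force: [-0.1, -0.2, 6.3]
finger_gap: 0.0113
```

drive_tool([
  [0,0,-1,0,-1],
  [0,0,-2,0,-1],
  [0,0,-3,0,-1],
  [0,0,-4,0,-1],
  [0,0,-4,0,-1],
  [0,0,-2,0,-1],
  [0,0,0,0,-1],
])

```text
time_s: 4.88
tool_pos: [0.4043, 0.2623, 0.2318]
tcp_rot: [[-0.215, 0.977, 0.003], [0.977, 0.215, 0.001], [0.001, 0.003, -1.0]]
contact_force: [0.4, 0.4, -1.6]
finger_gap: 0.0114
```

```bash
python3 w.py w3; python3 - <<'E'
from h import *
im=camera("side");cv2.imwrite("pics/s3.png",im[:,:,::-1])
E
```

```text
{'time_s': 4.875, 'q': [0.4011, 0.1404, -0.1303, 1.2973, 0.0, 1.7549], 'tool_pos': [0.4043, 0.2623, 0.2318], 'tcp_rot': [[-0.2153, 0.9765, 0.0026], [0.9765, 0.2153, 0.0011], [0.0005, 0.0028, -1.0]], 'contact_force': [0.3748, 0.3775, -1.6159], 'finger_gap': 0.0114}
y deg 12.434951887749943
```

View pics/w3.png

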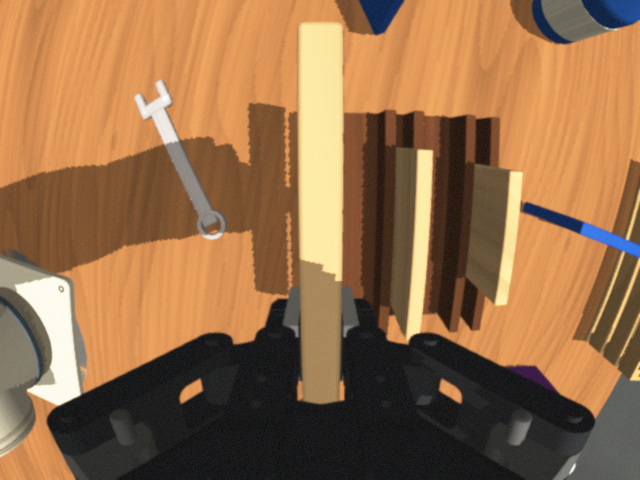

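View pics/s3.png

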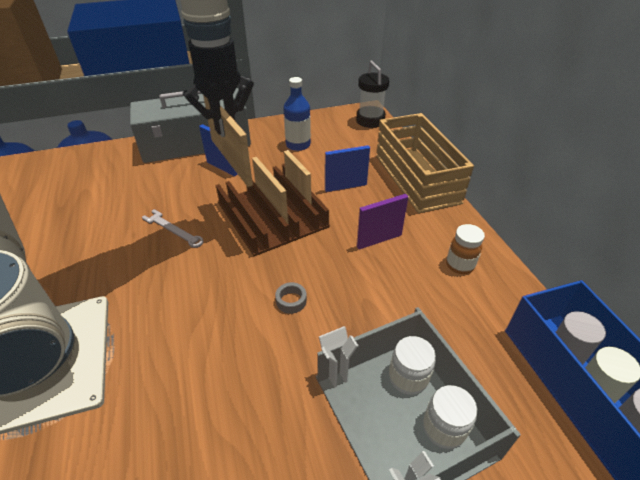

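drive_tool([
  [-2,0.15,0,0.077,-1],
  [-3.5,0.15,0,0,-1],
  [-5,0.15,0,0,-1],
  [-5.5,0.16,0,0,-1],
  [-5.5,0.16,0,0,-1],
  [-5.5,0.16,0,0,-1],
  [-5.5,0.16,0,0,-1],
  [-5.5,0.16,0,0,-1],
  [-5.5,0.16,0,0,-1],
  [-5,0.15,0,0,-1],
  [-4,0.15,0,0,-1],
  [-2.6,0.15,0,0,-1],
])

```text
time_s: 6.48
tool_pos: [0.5002, -0.2822, 0.2283]
tcp_rot: [[-0.138, 0.99, -0.002], [0.99, 0.138, 0.002], [0.002, -0.002, -1.0]]
contact_force: [0.3, 1.0, -1.3]
finger_gap: 0.0115
```

drive_tool([
  [0,0,0,0,-1],
  [0,0,0,0,-1],
])

```text
time_s: 6.72
tool_pos: [0.5002, -0.2798, 0.2293]
tcp_rot: [[-0.14, 0.99, -0.002], [0.99, 0.14, 0.001], [0.002, -0.001, -1.0]]
contact_force: [-0.0, -0.2, -1.1]
finger_gap: 0.0109
```

```bash
python3 w.py w4; python3 - <<'E'
from h import *
for n in ["side","top"]:
    im=camera(n);cv2.imwrite(f"pics/{n}4.png",im[:,:,::-1])
E
```

```text
{'time_s': 6.725, 'q': [-0.6565, 0.3005, 0.0754, 1.3479, 0.0002, 0.7743], 'tool_pos': [0.5002, -0.2798, 0.2293], 'tcp_rot': [[-0.1395, 0.9902, -0.0016], [0.9902, 0.1395, 0.0015], [0.0017, -0.0014, -1.0]], 'contact_force': [-0.0138, -0.1639, -1.0845], 'finger_gap': 0.0109}
y deg 8.019750672876626
```

View pics/w4.png

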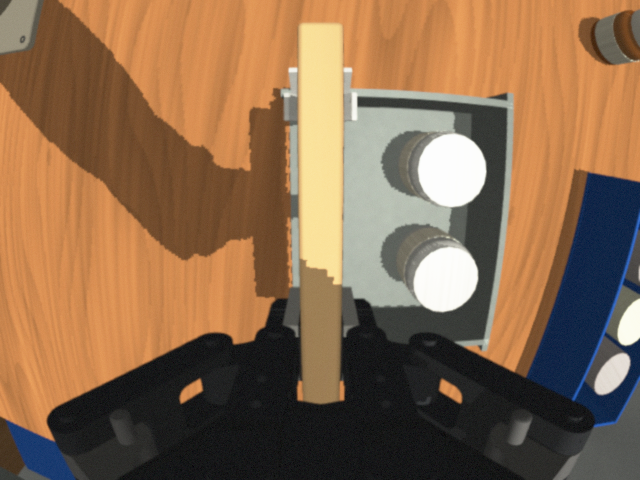

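View pics/side4.png

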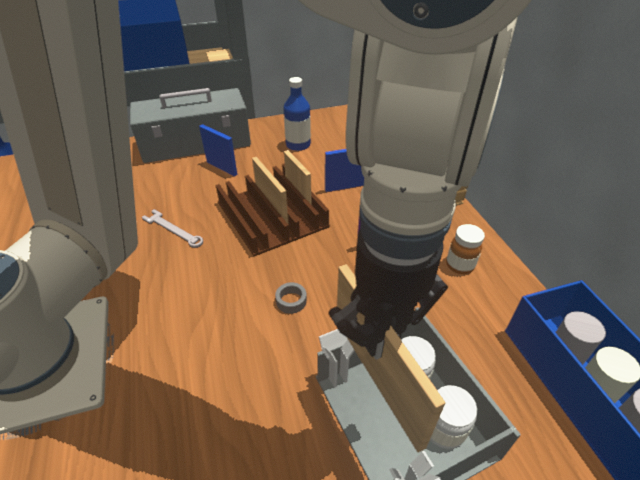

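View pics/top4.png

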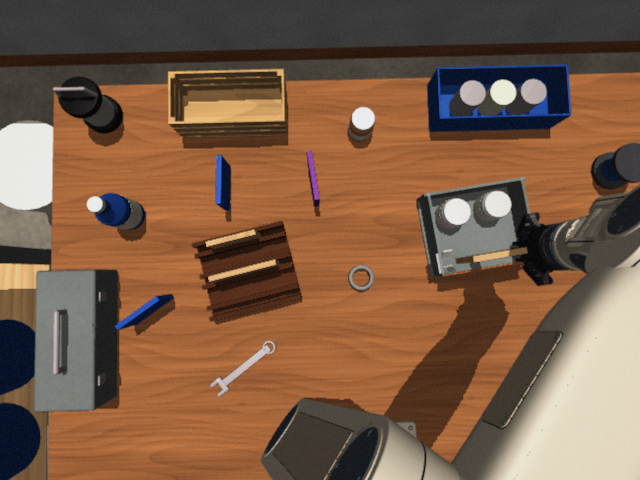

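```bash
python3 - <<'E'
from h import *
im=cv2.imread("pics/w4.png");cv2.imwrite("pics/w4z.png",cv2.resize(im[10:140,250:390],None,fx=4,fy=4,interpolation=cv2.INTER_CUBIC))
c=get_calibration("wrist");c['extrinsics']=np.load("pics/w4.npy")
def M(p,z): 
    q=p-s; return q
t=np.radians(8);X=np.array([np.cos(t),np.sin(t),0]);Y=np.array([-np.sin(t),np.cos(t),0]);s=np.array([.4995,-.2805,0])
# predicted: mouth corners at 110, board end
for n,dx,dy,z in [("mouth-",-.022,.119,.11),("mouth+",.022,.119,.11)]: print(n,proj(c,s+X*dx+Y*dy+[0,0,z],True))
for u in (300,343): print(atz(c,u,24,.276,True))
a=(atz(c,321.5,24,.276,True)-get_obs()['tool_pos']); print("board end rel TCP x,y:",a@X,a@Y)
E
```

```text
mouth- [287.02723254  73.07047371]
mouth+ [350.195851    72.85520119]
[ 0.48191767 -0.18217174  0.276     ]
[ 0.49293982 -0.18063573  0.276     ]
board end rel TCP x,y: 0.000647297755654041 0.0989803913412006
```

View pics/w4z.png

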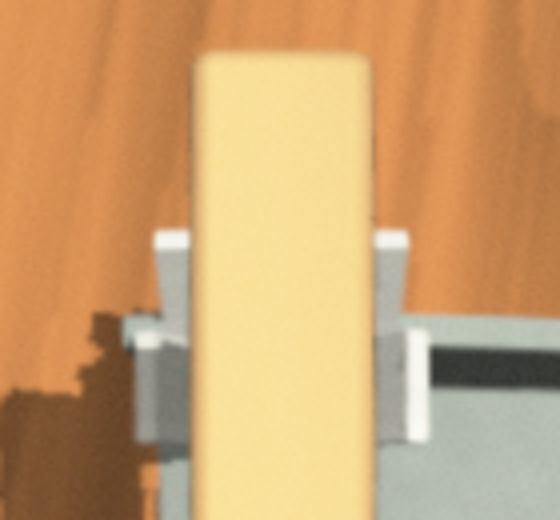

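```bash
python3 - <<'E'
from h import *
c=get_calibration("wrist");c['extrinsics']=np.load("pics/w4.npy")
t=np.radians(8);X=np.array([np.cos(t),np.sin(t),0]);Y=np.array([-np.sin(t),np.cos(t),0])
L=atz(c,512.5,96,.086,True);R=atz(c,487.5,347,.086,True)
print(L,R,np.linalg.norm(L-R),(L+R)/2-X*.16,np.degrees(np.arctan2(*( (L-R)[[0,1]]*[-1,1]))))
im=cv2.imread("pics/w4.png");
cv2.imwrite("pics/w4y.png",np.hstack([cv2.resize(im[80:140,460:530],None,fx=5,fy=5),cv2.resize(im[310:370,460:530],None,fx=5,fy=5)]))
im=cv2.imread("pics/side4.png");cv2.imwrite("pics/s4z.png",cv2.resize(im[300:480,300:520],None,fx=3,fy=3,interpolation=cv2.INTER_CUBIC))
E
```

```text
[ 0.64234125 -0.14326559  0.086     ] [ 0.67538074 -0.37085626  0.086     ] 0.2299763449885294 [ 0.50041811 -0.27932862  0.086     ] 8.259965412808073
```

View pics/w4y.png

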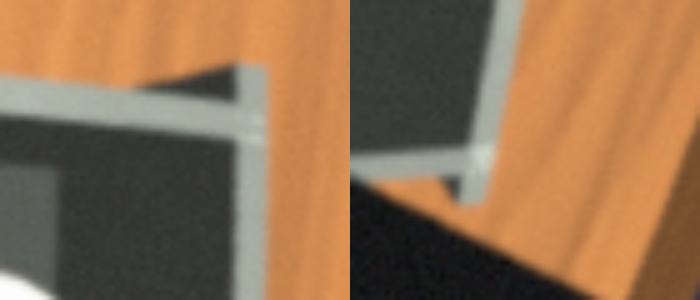

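View pics/s4z.png

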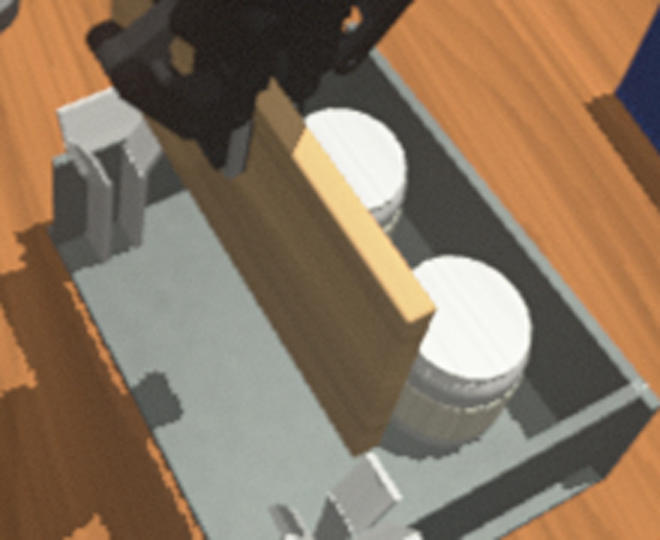

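drive_tool([
  [0.2,0,2,-0.001,-1],
  [0,0,2,0,-1],
  [0,0,1,0,-1],
  [0,0,1,0,-1],
  [0,0,1,0,-1],
  [0,0,0,0,-1],
])

```text
time_s: 7.62
tool_pos: [0.5001, -0.2784, 0.1597]
tcp_rot: [[-0.141, 0.99, -0.001], [0.99, 0.141, 0.001], [0.001, -0.001, -1.0]]
contact_force: [-0.4, -0.7, -1.2]
finger_gap: 0.0113
```

```bash
python3 w.py w5; python3 - <<'E'
from h import *
im=camera("side");cv2.imwrite("pics/s5.png",im[:,:,::-1])
im=cv2.imread("pics/s5.png");a=cv2.resize(im[300:480,300:520],None,fx=3,fy=3,interpolation=cv2.INTER_CUBIC)
im=cv2.imread("pics/w5.png");b=cv2.resize(im[0:160,250:390],None,fx=3,fy=3,interpolation=cv2.INTER_CUBIC)
cv2.imwrite("pics/s5z.png",a);cv2.imwrite("pics/w5z.png",b)
E
```

```text
{'time_s': 7.625, 'q': [-0.6545, 0.3263, -0.0662, 1.1794, 0.0, 0.7753], 'tool_pos': [0.5001, -0.2784, 0.1597], 'tcp_rot': [[-0.1405, 0.9901, -0.0009], [0.9901, 0.1405, 0.0007], [0.0008, -0.0008, -1.0]], 'contact_force': [-0.3738, -0.674, -1.1991], 'finger_gap': 0.0113}
y deg 8.078805466506747
```

View pics/s5z.png

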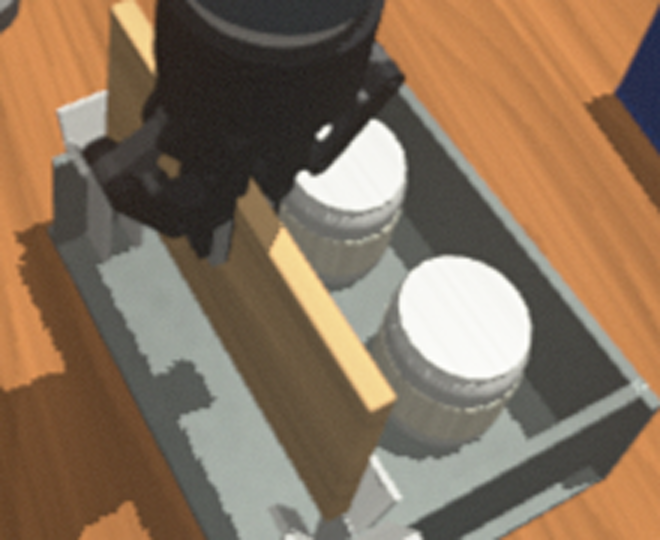

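View pics/w5z.png

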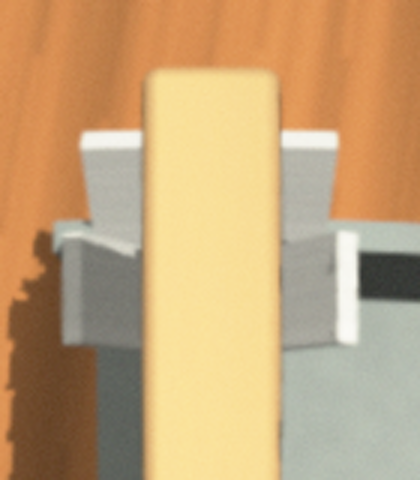

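drive_tool([
  [0,0,0.5,0,-1],
  [0,0,0.5,0,-1],
  [0,0,0.5,0,-1],
  [0,0,0.5,0,-1],
  [0,0,0,0,-1],
])

```text
time_s: 8.35
tool_pos: [0.5002, -0.2784, 0.1398]
tcp_rot: [[-0.141, 0.99, -0.001], [0.99, 0.141, 0.001], [0.001, -0.001, -1.0]]
contact_force: [-1.0, -0.1, -1.0]
finger_gap: 0.0112
```

drive_tool([
  [0,0,0.5,0,-1],
  [0,0,0.5,0,-1],
  [0,0,0.5,0,-1],
  [0,0,0,0,-1],
])

```text
time_s: 8.85
tool_pos: [0.5002, -0.2784, 0.1248]
tcp_rot: [[-0.14, 0.99, -0.001], [0.99, 0.14, 0.001], [0.001, -0.001, -1.0]]
contact_force: [-0.3, -1.0, -1.3]
finger_gap: 0.0115
```

No contact force, so the board is in the straight part of the slot. I'll keep lowering.

drive_tool([
  [0,0,0.6,0,-1],
  [0,0,0.8,0,-1],
  [0,0,0.8,0,-1],
  [0,0,0.8,0,-1],
  [0,0,0.6,0,-1],
  [0,0,0.4,0,-1],
  [0,0,0,0,-1],
])

```text
time_s: 9.72
tool_pos: [0.5003, -0.2785, 0.085]
tcp_rot: [[-0.141, 0.99, -0.0], [0.99, 0.141, 0.0], [0.0, -0.0, -1.0]]
contact_force: [-0.4, -0.0, -2.2]
finger_gap: 0.0114
```

drive_tool([
  [0,0,0.3,0,-1],
  [0,0,0.3,0,-1],
  [0,0,0.3,0,-1],
  [0,0,0.2,0,-1],
  [0,0,0,0,-1],
])

```text
time_s: 10.35
tool_pos: [0.5003, -0.2785, 0.0741]
tcp_rot: [[-0.141, 0.99, -0.0], [0.99, 0.141, 0.0], [0.0, -0.0, -1.0]]
contact_force: [0.4, 0.5, -0.7]
finger_gap: 0.0114
```

drive_tool([
  [0,0,0.15,0,-1],
  [0,0,0.15,0,-1],
  [0,0,0,0,-1],
])

```text
time_s: 10.72
tool_pos: [0.5003, -0.2785, 0.0711]
tcp_rot: [[-0.141, 0.99, -0.0], [0.99, 0.141, 0.0], [0.0, -0.0, -1.0]]
contact_force: [0.1, 0.3, -0.0]
finger_gap: 0.0114
```

drive_tool([
  [0,0,0.1,0,-1],
  [0,0,0.1,0,-1],
  [0,0,0,0,-1],
])

```text
time_s: 11.1
tool_pos: [0.5004, -0.2786, 0.0692]
tcp_rot: [[-0.141, 0.99, -0.0], [0.99, 0.141, 0.0], [0.0, -0.0, -1.0]]
contact_force: [0.7, 0.4, -1.1]
finger_gap: 0.0113
```

drive_tool([
  [0,0,0.1,0,-1],
  [0,0,0,0,-1],
])

```text
time_s: 11.35
tool_pos: [0.5005, -0.2786, 0.0691]
tcp_rot: [[-0.141, 0.99, 0.001], [0.99, 0.141, -0.0], [-0.001, 0.001, -1.0]]
contact_force: [-2.4, 2.0, 7.1]
finger_gap: 0.0111
```

drive_tool([
  [0,0,0.1,0,-1],
  [0,0,0,0,-1],
])

```text
time_s: 11.6
tool_pos: [0.5005, -0.2786, 0.0691]
tcp_rot: [[-0.141, 0.99, 0.001], [0.99, 0.141, -0.001], [-0.001, 0.001, -1.0]]
contact_force: [-4.5, 3.6, 16.0]
finger_gap: 0.0114
```

Contact came at TCP z = 0.0691, right where the floor should be. One look before I release.

```bash
python3 w.py w6; python3 - <<'E'
from h import *
im=camera("side");cv2.imwrite("pics/s6.png",im[:,:,::-1])
a=cv2.resize(im[300:480,300:520,::-1],None,fx=3,fy=3,interpolation=cv2.INTER_CUBIC);cv2.imwrite("pics/s6z.png",a)
E
```

```text
{'time_s': 11.6, 'q': [-0.6544, 0.3893, -0.2171, 0.9626, -0.0001, 0.7753], 'tool_pos': [0.5005, -0.2786, 0.0691], 'tcp_rot': [[-0.1406, 0.9901, 0.0014], [0.9901, 0.1406, -0.0011], [-0.0013, 0.0012, -1.0]], 'contact_force': [-4.5151, 3.6447, 15.9503], 'finger_gap': 0.0114}
y deg 8.084055079991584
```

View pics/s6z.png

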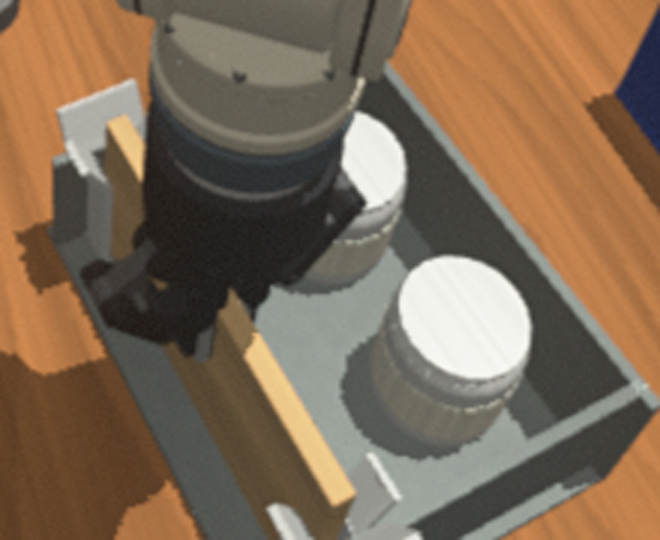

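View pics/w6.png

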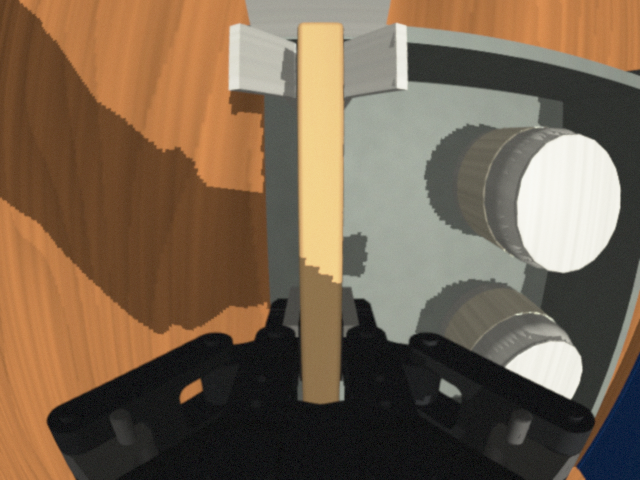

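The board is between the lips at both ends: (320,60) in the wrist view, and both channels in the side view. The can is clear of the gripper's finger. I'll take the preload off, open part-way, and rise straight up.

drive_tool([
  [0,0,-0.15,0,-1],
  [0,0,0,0,-0.4],
  [0,0,0,0,-0.3],
  [0,0,0,0,-0.3],
  [0,0,0,0,-0.3],
  [0,0,-1,0,-0.3],
])

```text
time_s: 12.45
tool_pos: [0.5, -0.2783, 0.0785]
tcp_rot: [[-0.141, 0.99, -0.001], [0.99, 0.141, 0.001], [0.001, -0.001, -1.0]]
contact_force: [-0.0, -0.6, 0.0]
finger_gap: 0.0299
```

drive_tool([
  [0,0,-1,0,-0.3],
  [0,0,-2,0,-0.3],
  [0,0,-3,0,-0.3],
  [0,0,-4,0,-0.3],
  [0,0,-4,0,-0.3],
  [0,0,-3,0,-0.3],
  [0,0,-1,0,-0.3],
  [0,0,0,0,-0.3],
])

```text
time_s: 13.45
tool_pos: [0.5004, -0.2786, 0.2589]
tcp_rot: [[-0.141, 0.99, 0.001], [0.99, 0.141, -0.0], [-0.0, 0.0, -1.0]]
contact_force: [0.6, -0.6, -0.4]
finger_gap: 0.0298
```

```bash
python3 w.py w7; python3 - <<'E'
from h import *
im=camera("side");cv2.imwrite("pics/s7.png",im[:,:,::-1])
c=get_calibration("wrist");c['extrinsics']=np.load("pics/w7.npy")
try:
    for d in recognise("long_board","side")[:2]: print(d['p'],toworld(get_calibration("side"),d['xyz']))
    for d in cut_out("long_board","wrist")[:1]:
        ys,xs=np.nonzero(d['mask']);r=cv2.minAreaRect(np.c_[xs,ys].astype(np.float32));print(d['p'],r)
except Exception as e: print(e)
E
```

```text
{'time_s': 13.45, 'q': [-0.6545, 0.2919, 0.1379, 1.4161, 0.0, 0.7753], 'tool_pos': [0.5004, -0.2786, 0.2589], 'tcp_rot': [[-0.1405, 0.9901, 0.0005], [0.9901, 0.1405, -0.0004], [-0.0005, 0.0005, -1.0]], 'contact_force': [0.5741, -0.6173, -0.4187], 'finger_gap': 0.0298}
y deg 8.07816242537682
0.62 [ 0.49943648 -0.29467154  0.0939521 ]
0.91 ((321.0, 220.5), (237.0, 16.0), 90.0)
```

View pics/s7.png

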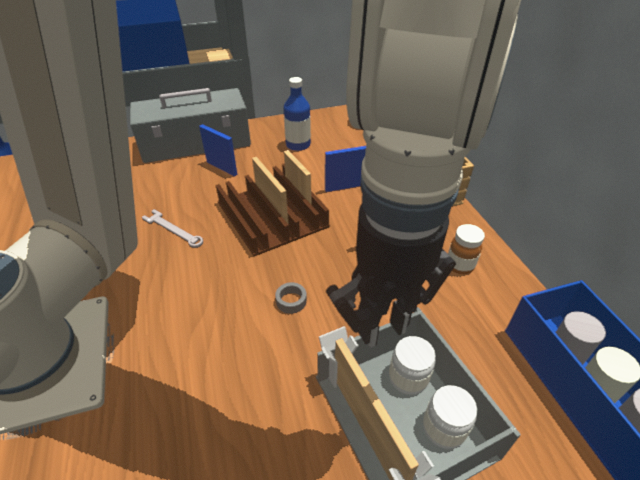

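View pics/w7.png

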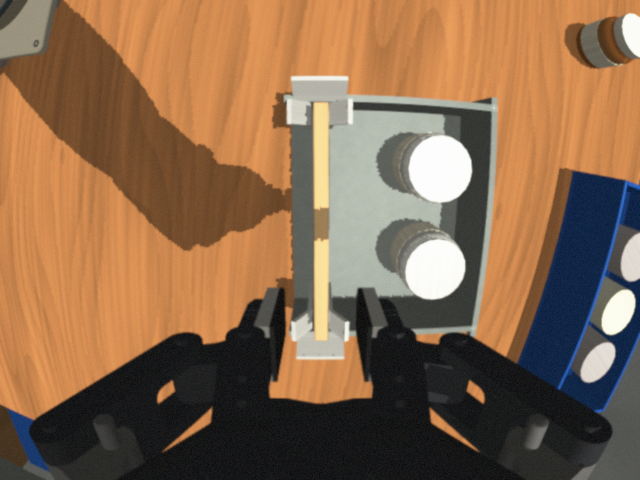

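The board stands in both channels, (320,101) to (321,340) in the wrist view. A quick check that it's level and at the right height, using its known length.

```bash
python3 - <<'E'
from h import *
c=get_calibration("wrist");c['extrinsics']=np.load("pics/w7.npy");s=get_calibration("side")
L=atz(c,320.5,101,.116,True);R=atz(c,321.5,340,.116,True);print(L,R,np.linalg.norm(L-R),(L+R)/2)
im=cv2.imread("pics/s7.png")
t=np.radians(8.08);X=np.array([np.cos(t),np.sin(t),0]);Y=np.array([-np.sin(t),np.cos(t),0]);m=(L+R)/2
for dz,col in((0,(0,0,255)),(.006,(255,0,0))):
  P=np.array([proj(s,m+X*a*.006+Y*b*.1+[0,0,dz]) for a,b in((-1,-1),(1,-1),(1,1),(-1,1))])
  print(dz,P.round(1).tolist())
  z=im if dz==0 else z
a=cv2.resize(im[320:480,310:450],None,fx=5,fy=5,interpolation=cv2.INTER_CUBIC)[:,:700]
P=np.array([proj(s,m+X*i*.006+Y*b*.1) for i,b in((-1,-1),(1,-1),(1,1),(-1,1))])
cv2.polylines(a,[((P-[310,320]+.5)*5).astype(np.int32)],True,(0,0,255),1)
cv2.imwrite("pics/s7z.png",a[:600] if False else cv2.resize(a,None,fx=.75,fy=.75))
E
```

```text
[ 0.48708363 -0.17915948  0.116     ] [ 0.51564761 -0.37692586  0.116     ] 0.1998185201912607 [ 0.50136562 -0.27804267  0.116     ]
0 [[411.4, 468.3], [419.8, 463.7], [342.6, 336.9], [335.4, 339.8]]
0.006 [[412.1, 466.4], [420.6, 461.9], [342.7, 334.5], [335.5, 337.5]]
```

View pics/s7z.png

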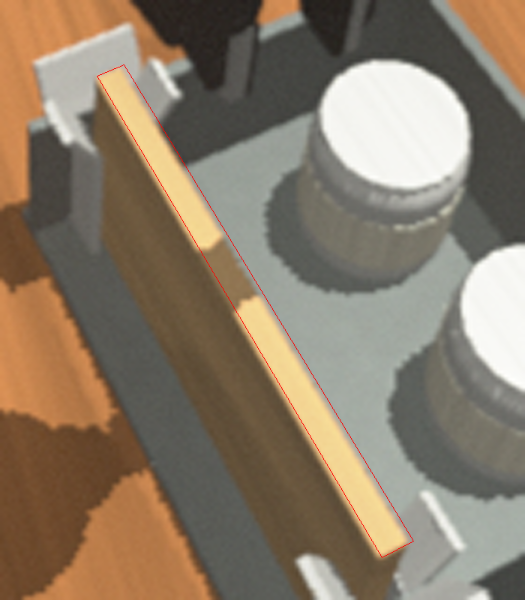

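The outline predicted for a board top at 0.116 m matches the picture at both ends, and the measured length is 199.8 mm. The board is level and home, and the gripper is clear of everything.

```bash
python3 -c "
from rig import *
print(sign_off())"
```

```text
the job is handed in; nothing more can be done
None
```

The long board is in the bin's two end channels and fully home on the bin floor. I lifted it out of the groove nearest the robot, lowered it in slowly with no jamming, then opened the gripper and rose clear. The job was handed in at about 13.5 s; the two shorter boards were never touched.

- **Seating:** Contact came at a tool height of 0.069 m, which is where the floor should be. I pressed to about 16 N to confirm, then took the load off before opening.
- **Position:** After release, the board's top in the wrist camera measured 199.8 mm long, taking it as 116 mm above the table, where a fully seated board's top should be. The outline predicted from that matched the side camera at both ends, to within about 1–2 mm, so the board is level and fully in.
- **Disagreements:** None of the checks failed. My slot position estimates from the cameras differed by about 2–3 mm, which the flared mouths took up. The detector placed the board's centre about 15 mm along its length from my own measurement, which I put down to part of the board being hidden from the side camera.

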